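Lock the tube clamp with its T-handled bayonet key

ROBOT

A 6-joint arm with a two-finger parallel gripper is mounted at the origin on the work surface. World frame = base frame: x ahead of the robot, y to its left, z up, the work surface at z = 0. Lengths are in m, angles in rad, forces in N, time in s.
With the tool pointing down it reaches from about 0.275 to 0.825 m from the base axis. Payload 4.9 kg.
Tool frame: the origin (TCP) lies midway between the tips of the shut fingers; the grasp point (between the pads) lies 19 mm behind it (grip_point_offset is the distance from the TCP to the grasp point, in m); z points along the fingers, x is the direction in which the jaws open and shut, and the axes are right-handed (so a half turn about z gives the same grasp; the last joint's range is limited). The gripper opens to 85 mm and grips with 20 to 120 N. Pads are 22 mm wide; open, the fingers measure 114 mm over their backs; the gripper's body (76 mm by 85 mm) begins 54 mm behind the grasp point. The pads swing forward as they close: fully open they stand 13 mm farther back than shut.
Start: joints at [-1.378, 0.326, -0.193, 1.052, 0, 1.437], TCP at [0.177, -0.521, 0.231] pointing down, gripper open.
Joint ranges: [-2.65, 2.65], [-0.97, 1.79], [-1.3, 1.35], [-1.93, 2.1], [-1.47, 1.37], [-3.14, 3.14]. Speed limits (rad/s): [2.57, 2.57, 3.14, 3.14, 3.14, 3.14].

INTERFACE

Orientations are given as a rotation vector (axis times angle).
In Python, from cell import * gives the robot as it stands. Calls block until the motion is done:
- movep(position, orientation): joint-space move of the TCP to a pose.
- move_l(position, velocity=0.15, rot=None, until_force=None): straight line of the TCP; rot=None keeps the orientation; velocity is the mean speed in m/s. With until_force (N) it stops when the force on the tool has changed by that much, and returns True; else False.
- set_joints(angles): joint-space move.
- let_go() and grab(newtons=None): open the fingers fully, or close them until they stop; newtons is the grip in N (None keeps the last).
- sleep(seconds).
- ik(position, orientation): joint angles nearest the present ones, or None.
- get_state(): the state.
- grab_frame(name): name is "scene" or "top" or "wrist"; returns a dict with "img" (384x512x3 uint8, red, green, blue), "fx", "fy", "cx", "cy" (pixels), "cam_to_world" (4x4, takes a point from camera to world coordinates); the wrist camera has in their place "T_tool_cam" (4x4, takes a point from camera to tool coordinates, whose origin is the TCP and whose axes are the tool frame's). Camera axes: x right, y down, z forward; pixel columns grow to the right and rows downward; lengths in m; the calibration is good to about 2 mm. A picture is of the moment at which its call begins: read the wrist's pose just before it. There is no depth.
A pose or a line that the arm cannot do raises MotionError and nothing moves.
- sign_off(): hands the job in, once; it reports no verdict.
Trained networks look in the newest picture that a camera, given by its name, has taken for a name from the list of things; names that differ only in an ending like _2 or _b are one class to them, and where a whole thing is asked for, a point or a joint stands for the part that bears it (a point fixed in the world has none). Each returns a list of dicts, best first, with "score" (0 to 1); they miss things now and then, are a little off and sometimes report something else, mostly with a low value. They report only what shows in the picture. A call takes as long as a camera call. They do not tell look-alikes from the thing itself.
- spot_in(camera, name): "centre" ([column, row] in pixels, amid what is visible of it).
- silhouettes(camera, name): "mask" (384x512 bool, what is visible of it) and "centre" ([column, row] in pixels, amid what is visible of it).
- tip_of(camera, name): "centre" ([column, row] in pixels: a listed point, or the origin of a listed thing).
The state is a dict: "clock": time; "q": joint angles; "joint_velocities": joint speeds; "tau": joint torques, N m; "position": TCP position; "eef_rot": TCP orientation; "contact_force": force on the tool from outside, world axes, zero at the start; "wrist_torque": the same for the moment, N m; "finger_gap": opening from 0.0 (shut) to 1.0 (fully open).
Only numpy, scipy, OpenCV 4.12 (cv2) and the standard library are available. Lean on these libraries where they do the work, as an engineer would, in place of code of your own. Each camera call takes 0.05 s, during which the arm holds its last target. There are 200 camera calls.

TASK

Take the T-handled key out of its wooden rest, push it gently down into the bayonet socket of the tube clamp against the socket's spring, twist it a quarter turn clockwise (seen from above) to the stop and let the spring lift it into its locking notch. Leave it locked and upright with nothing holding it, never force it, and leave the file, can and pipe offcut where they are.

Things in the scene. Friction and masses are not known exactly. Their poses are not given: they have to be found in the camera images.
- key_handle (a point): Centre of the T-handle of the loose key (0.2-0.4 kg): aluminium bar 110 mm long along its x, 24 mm diameter. z points up; the 15 mm steel shaft runs down from here to a tip 80 mm below, its last 6 mm tapering to 6 mm wide. A round collar (38 mm wide, 4 mm thick) has its underside 46 mm below. It stands in the rest, collar on the rest's top, handle along the rest's x.
- key_lugs (a point): Centre of the key's two lugs, on the shaft's axis, 66 mm below the handle's centre and 14 mm above the tip. The lugs stick out parallel to the handle (x): 34 mm over both, 8 mm wide, 8 mm tall. The key is the same after half a turn about its z.
- rest: Fixed wooden block 100 x 70 x 55 mm (x, y, z), origin at the centre of its underside. In its top a slot 39 x 19 mm along its x, 45 mm deep, holds the key's lower end; lift the key straight up at least 40 mm to clear it.
- mouth (a point): Centre of the flat top of the steel bayonet socket (55 mm diameter) in the clamp, 76 mm above the table; axes as the clamp's. Centre hole with two opposite slots (12 mm wide, 38 mm over both) for the lugs. The slots lie along x, give or take an unmeasured 0.6 rad, fixed. Lugs on the flat top hold the tip 10 mm below this point; they drop in only within about 0.1 rad of the slots.
- locked_handle (a point): Where the handle's centre is when locked: 57 mm above mouth, tip 23 mm below it. A spring resists from tip depth 17 mm: 2 N, then 1 N per mm. At depth 28 to 33 mm the key turns clockwise from above 1.6 rad from the slots to a hard stop (not the other way); there the spring lifts it into a notch 12 mm wide. Let go unturned it sits 5 mm higher than locked; part turned, 4 mm lower.
- clamp: Fixed red clamp, origin on the table below mouth. Base 150 x 100 x 12 mm, x -50 to +100 mm; round red housing 72 mm wide, 70 mm high round the socket; at x = 68 mm a jaw block 46 x 60 mm, 60 mm high, holds a white tube (28 mm diameter, 200 mm along y, axis 42 mm up). More than 60 N (contact forces added up) between key and clamp is forcing it; at depth 34 mm the collar meets the socket.
- key: The same key; origin at the centre of its tip, 80 mm below key_handle, same axes.
- file: Bystander: flat file 265 mm long along its x, 22 mm thick handle, lying on the table; origin at table height near the middle. Leave alone.
- can: Bystander: grey can, 62 mm diameter, 110 mm tall, origin at the centre of its underside. Leave alone.
- offcut: Bystander: upright copper pipe offcut, 40 mm diameter, 70 mm tall, origin at the centre of its underside. Leave alone.
Not all that is in view belongs to the job. What is meant by the key is not yellow, and is the larger of those in its own colour. What is shaped like the clamp but yellow is not meant.

How it is judged:
On the way, in this order (a step that is already met when the one before it is completed fails the run):
1. the key is lifted clear of the rest (z of key in the frame of rest above 0.058 m), for 0.1 s.
2. the key, lugs through the slots, is pushed down to turning depth (z of key in the frame of mouth below -0.0255 m and horizontal distance between key and mouth below 0.006 m), for 0.1 s.
At the end, for the whole second after the job is handed in: The key stands locked in the socket, let go and at rest: tip 20.5-25.5 mm below the socket's top face and within 5 mm of its axis, handle within 12 mm of the axis, tilt under 0.15 rad, handle within 0.8 rad of the clamp's y axis (z of key in the frame of mouth between -0.0255 and -0.0205 m and horizontal distance between key_handle and mouth below 0.012 m and horizontal distance between key and mouth below 0.005 m and angle between the x axis of key and the y axis of clamp, either way round below 0.8 rad and angle between key's own z axis and vertical below 0.15 rad and linear speed of key below 0.02 m/s); the robot touches nothing.
It fails at once if the key is forced: more than 60 N between key and clamp (contact force between key and clamp above 60 N).
It fails at once if the file is moved more than 3 cm (distance of file from where it was at the start of the episode above 0.03 m).
It fails at once if the can is moved more than 3 cm (distance of can from where it was at the start of the episode above 0.03 m).
It fails at once if the pipe offcut is moved more than 3 cm (distance of offcut from where it was at the start of the episode above 0.03 m).
It also fails if it takes over 69 s, if anything falls off the work surface, if the arm or the gripper's body presses on something with over 40 N, if the wrist force passes 120 N, or if a joint passes its speed limit or range.

## Working session

There is one attempt and no reset: what is moved stays moved. The work goes in short steps, each a Python script; the robot and the scene stay as the last script left them, time stands still between calls to the robot, and variables do not carry over. Pictures are saved under pics/ and viewed, on a budget of 10 in all, crops included, one or two more only if the job needs it, and the job is handed in when it is done.

```bash
mkdir -p pics; ls
cat > h.py <<'E'
from cell import *
import numpy as np, cv2
from scipy.spatial.transform import Rotation as R
def frame(n,save=None):
    s=get_state(); f=grab_frame(n)
    if n=="wrist":
        T=np.eye(4);T[:3,:3]=R.from_rotvec(s["eef_rot"]).as_matrix();T[:3,3]=s["position"]
        f["cam_to_world"]=T@np.array(f["T_tool_cam"])
    f["cam_to_world"]=np.array(f["cam_to_world"])
    if save: cv2.imwrite(save,f["img"][:,:,::-1])
    return f
def onz(f,px,z):
    d=np.array([(px[0]-f["cx"])/f["fx"],(px[1]-f["cy"])/f["fy"],1.]);M=f["cam_to_world"]
    d=M[:3,:3]@d;o=M[:3,3];return o+d*(z-o[2])/d[2]
def proj(f,p):
    M=f["cam_to_world"];c=M[:3,:3].T@(np.array(p)-M[:3,3]);return np.array([f["fx"]*c[0]/c[2]+f["cx"],f["fy"]*c[1]/c[2]+f["cy"]])
E
python3 - <<'E'
from h import *
for n in("scene","top"):
    f=frame(n,f"pics/{n}0.png")
    print(n,f["cam_to_world"].round(3).tolist(),f["fx"])
    for o,z in(("key_handle",.101+.0),("key_lugs",.035),("rest",0),("mouth",.076),("clamp",0),("file",0),("can",0),("offcut",0)):
        print(o,[(np.round(d["centre"],1).tolist(),round(d["score"],2),onz(f,d["centre"],z).round(3).tolist()) for d in tip_of(n,o)])
print(get_state())
a=cv2.imread("pics/scene0.png");b=cv2.imread("pics/top0.png")
E
```

```text
pics
scene [[-0.758, 0.404, -0.511, 1.112], [0.652, 0.481, -0.586, 0.671], [0.009, -0.778, -0.628, 0.805], [0.0, 0.0, 0.0, 1.0]] 489.45989867588384
key_handle [([348.7, 262.5], 0.9, [0.545, 0.296, 0.101]), ([311.9, 207.7], 0.73, [0.483, 0.135, 0.101]), ([251.1, 255.6], 0.58, [0.678, 0.159, 0.101])]
key_lugs [([306.1, 231.4], 0.88, [0.494, 0.134, 0.035]), ([256.2, 277.1], 0.88, [0.669, 0.164, 0.035]), ([344.9, 276.7], 0.61, [0.528, 0.282, 0.035]), ([213.4, 163.7], 0.45, [0.497, -0.213, 0.035])]
rest [([309.9, 241.0], 0.96, [0.482, 0.138, 0.0]), ([215.4, 186.5], 0.24, [0.527, -0.167, 0.0])]
mouth [([214.8, 161.3], 0.84, [0.521, -0.172, 0.076]), ([292.2, 132.9], 0.71, [0.274, -0.143, 0.076])]
clamp [([291.6, 154.0], 0.88, [0.267, -0.147, 0.0]), ([216.2, 186.9], 0.79, [0.526, -0.164, 0.0])]
file []
can [([262.4, 364.2], 0.93, [0.775, 0.306, 0.0])]
offcut [([115.0, 204.7], 0.88, [0.765, -0.271, 0.0])]
top [[-0.001, -0.995, 0.096, 0.442], [-1.0, -0.001, -0.012, 0.02], [0.012, -0.096, -0.995, 1.022], [0.0, 0.0, 0.0, 1.0]] 373.6163202903054
key_handle [([201.7, 143.0], 0.98, [0.653, 0.137, 0
[... 621 characters left out ...]
12.9], 0.68, [0.764, -0.267, 0.0])]
{'clock': 0.9, 'q': array([-1.37820910e+00,  3.26164306e-01, -1.92652462e-01,  1.05201446e+00,
       -2.84979605e-06,  1.43665292e+00]), 'joint_velocities': array([ 0.00069204, -0.0012464 ,  0.00080754,  0.00163023, -0.00104888,
       -0.00043093]), 'tau': array([ 2.48877859e-04, -4.43311250e+01,  2.62763160e+01,  9.15722921e-04,
       -1.50170240e-04,  9.36887005e-06]), 'position': array([ 0.17655803, -0.52087416,  0.23128034]), 'eef_rot': array([-2.55314081e+00,  1.83055701e+00,  4.29482705e-05]), 'contact_force': array([0.32064577, 1.12825667, 0.93595446]), 'wrist_torque': array([0.0172345 , 0.04307721, 0.03709617]), 'finger_gap': 1.0015265844126093}
```

View pics/scene0.png

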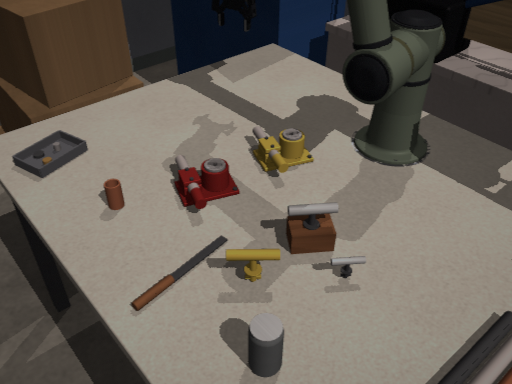

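View pics/top0.png

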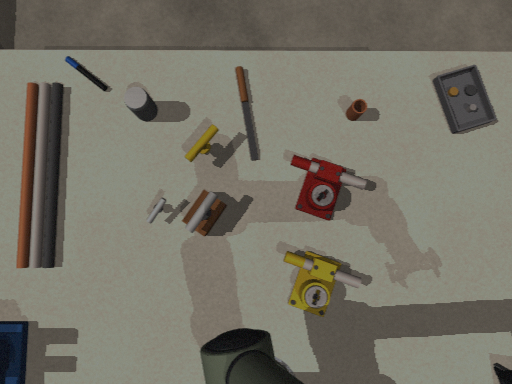

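The key is the large grey T in the wooden rest (scene 312,208). The target is the red clamp (top 322,195), with the jaw up and slightly right of the socket. Next I'll take closer looks with the wrist camera.

```bash
cat >> h.py <<'E'
def rv(yaw): return (R.from_euler("z",yaw)*R.from_euler("x",np.pi)).as_rotvec()
E
python3 - <<'E'
from h import *
print("toolyaw",R.from_rotvec(get_state()["eef_rot"]).as_matrix()[:,0])
movep([.50,-.17,.26],rv(-0.3)); sleep(.3)
print(get_state()["q"].round(2))
f=frame("wrist","pics/w1.png"); print(np.array(f["T_tool_cam"]).round(3).tolist(),f["fx"])
for n,z in(("mouth",.076),("clamp",0)): print(n,[(np.round(d["centre"],1).tolist(),round(d["score"],2),onz(f,d["centre"],z).round(4).tolist()) for d in tip_of("wrist",n)])
movep([.47,.137,.28],rv(0.96)); sleep(.3)
print(get_state()["q"].round(2))
f=frame("wrist","pics/w2.png")
for n,z in(("key_handle",.101),("rest",0)): print(n,[(np.round(d["centre"],1).tolist(),round(d["score"],2),onz(f,d["centre"],z).round(4).tolist()) for d in tip_of("wrist",n)])
print(get_state()["clock"])
cv2.imwrite("pics/w12.png",cv2.resize(np.hstack([cv2.imread("pics/w1.png"),cv2.imread("pics/w2.png")]),(800,300)))
E
```

```text
toolyaw [ 3.20948338e-01 -9.47096702e-01 -3.49648902e-05]
[-0.47  0.27 -0.2   1.1  -0.    1.4 ]
[[1.0, -0.0, -0.001, 0.0], [0.0, 0.955, 0.297, -0.077], [0.001, -0.297, 0.955, -0.142], [0.0, 0.0, 0.0, 1.0]] 328.4786239242001
mouth [([278.7, 157.6], 0.9, [0.5255, -0.1652, 0.076]), ([45.4, 213.3], 0.85, [0.2725, -0.1492, 0.076])]
clamp [([274.9, 145.9], 0.89, [0.5257, -0.1656, 0.0]), ([80.5, 192.3], 0.68, [0.2709, -0.1488, 0.0])]
[ 0.13  0.18 -0.26  1.13 -0.    0.74]
key_handle [([261.6, 177.4], 0.93, [0.4799, 0.1376, 0.101]), ([308.5, 91.2], 0.75, [0.4369, 0.2209, 0.101]), ([282.9, 217.8], 0.65, [0.5286, 0.1309, 0.101])]
rest [([263.9, 161.3], 0.79, [0.4862, 0.1389, 0.0]), ([110.2, 294.9], 0.16, [0.5208, -0.1637, 0.0])]
4.725
```

View pics/w12.png

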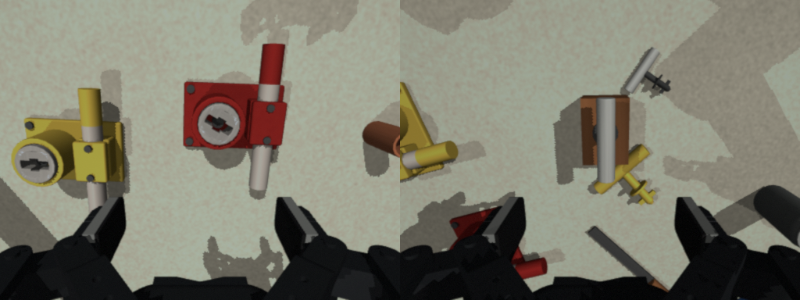

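The left half shows the red socket at about (217,123), with its slot tilted slightly. The right half shows the key bar nearly vertical at (606,140). I'll measure both angles from enlargements.

Run:
```python
from h import *
f=frame("wrist")
m=[d for d in silhouettes("wrist","key_handle")]
d=min(m,key=lambda d:np.hypot(*(np.array(d["centre"])-[262,177])))
g=f["img"].astype(int); bright=(d["mask"]&(g.min(2)>110)).astype(np.uint8)
bright=cv2.morphologyEx(bright,cv2.MORPH_OPEN,np.ones((5,5)))
n,l,st,ce=cv2.connectedComponentsWithStats(bright); k=1+st[1:,4].argmax()
rect=cv2.minAreaRect(np.argwhere(l==k)[:,::-1].astype(np.float32)); print(d["score"],rect)
vx,vy,_,_=cv2.fitLine(np.argwhere(l==k)[:,::-1].astype(np.float32),cv2.DIST_L2,0,.01,.01).ravel()
c=np.array(rect[0]);v=np.array([vx,vy])
a,b=onz(f,c-40*v,.11),onz(f,c+40*v,.11);print("handle c",onz(f,c,.11).round(4),"yaw",np.arctan2(*(b-a)[[1,0]])%np.pi)
o=cv2.resize(f["img"][110:240,200:330,::-1],(400,400),interpolation=cv2.INTER_CUBIC)
w=cv2.resize(cv2.imread("pics/w1.png")[125:190,246:311],(400,400),interpolation=cv2.INTER_CUBIC)
cv2.imwrite("pics/c1.png",np.hstack([w,o]))
```

```text
0.6 ((265.0, 180.0), (106.0, 16.0), 90.0)
handle c [0.4819 0.1405 0.11  ] yaw 2.53606953431193
```

View pics/c1.png

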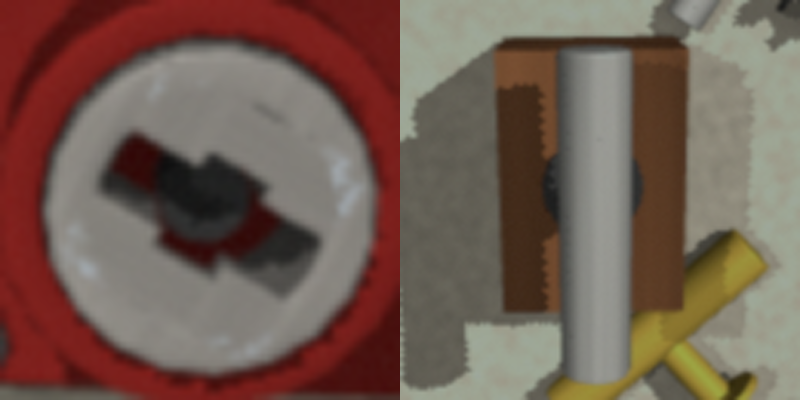

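Run:
```python
from h import *
s=get_state(); print(s["position"],s["eef_rot"],rv(.96),s["contact_force"])
f=frame("wrist")
for p in([.655,.137,.05],[.49,.25,.04],[.52,-.17,.076],[.481,.139,.101]): print(p,proj(f,p).round(0))
t=frame("top","pics/t1.png")
print([(d["centre"],d["score"]) for d in tip_of("top","key_handle")])
s1=frame("scene","pics/s1.png")
print([(d["centre"],d["score"]) for d in tip_of("scene","key_handle")])
# slot angle from w1: tool at [.5,-.17,.26], yaw -.3
T=np.eye(4);T[:3,:3]=R.from_rotvec(rv(-.3)).as_matrix();T[:3,3]=[.5,-.17,.26];f["cam_to_world"]=T@np.array(f["T_tool_cam"])
P=lambda u,v:onz(f,[246+u*65/400-.5,125+v*65/400-.5],.076)
for a,b in(((135,132),(322,240)),((100,190),(285,298)),((118,161),(303,269))):
    d=P(*b)-P(*a);print("slot yaw",np.arctan2(d[1],d[0]),np.linalg.norm(d),((P(*a)+P(*b))/2).round(4))
print("socket centre",P(211,208))
```

```text
[0.4700458  0.13683707 0.27995248] [-2.78681013e+00 -1.45022202e+00  1.20999016e-04] [2.78657673e+00 1.45072207e+00 8.88311067e-17] [0.09050194 0.07801473 0.75293889]
[0.655, 0.137, 0.05] [338. 276.]
[0.49, 0.25, 0.04] [347. 116.]
[0.52, -0.17, 0.076] [ 80. 332.]
[0.481, 0.139, 0.101] [263. 178.]
[([205.4, 213.7], 0.75), ([214.8, 185.8], 0.68), ([199.9, 213.8], 0.49)]
[([277.5, 247.5], 0.9), ([311.8, 206.9], 0.65), ([349.9, 252.9], 0.57)]
slot yaw -0.8226109488791362 0.03570833415698141 [ 0.5311 -0.1639  0.076 ]
slot yaw -0.8322755006228337 0.03573288404976138 [ 0.5228 -0.1715  0.076 ]
slot yaw -0.829729927592596 0.03557856338430983 [ 0.5269 -0.1677  0.076 ]
socket centre [ 0.52723681 -0.16648202  0.076     ]
```

View pics/t1.png

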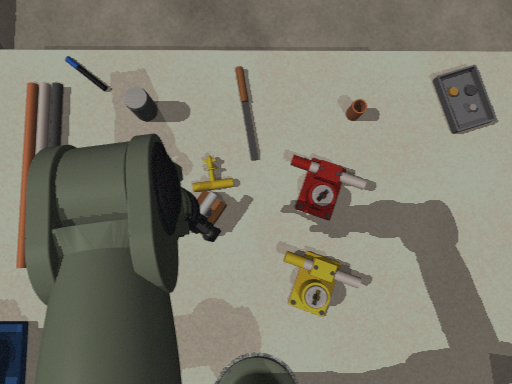

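The yellow key was lying loose and has rolled next to the rest, now at (213,184). It's low, below where the fingers will be. Before grasping I'll measure the socket accurately from two opposite wrist yaws.

```bash
cat > m.py <<'E'
from h import *
o=[]
for i,y in enumerate((-.83+np.pi/2,-.83-np.pi/2)):
    movep([.526,-.166,.19],rv(y)); sleep(.3)
    f=frame("wrist",f"pics/m{i}.png")
    t=[(d["centre"],d["score"]) for d in tip_of("wrist","mouth")]
    u=t[0][0]; print(get_state()["q"].round(2),"net",onz(f,u,.076).round(4))
    hsv=cv2.cvtColor(f["img"],cv2.COLOR_RGB2HSV); g=((hsv[:,:,1]<70)&(hsv[:,:,2]>70)).astype(np.uint8)
    m=np.zeros_like(g);cv2.circle(m,(int(u[0]),int(u[1])),55,1,-1); g&=m
    n,l,st,ce=cv2.connectedComponentsWithStats(g);k=1+st[1:,4].argmax()
    h=cv2.convexHull(np.argwhere(l==k)[:,::-1].astype(np.int32)); e=cv2.fitEllipse(h)
    print("ellipse",e,onz(f,e[0],.076).round(4))
    im=f["img"][:,:,::-1].copy();cv2.ellipse(im,e,(0,255,0),1)
    c=np.array(e[0]).astype(int);o.append(cv2.resize(im[c[1]-50:c[1]+50,c[0]-50:c[0]+50],(400,400),interpolation=cv2.INTER_CUBIC)); print(c-50)
print(get_state()["clock"]); cv2.imwrite("pics/m.png",np.hstack(o))
E
python3 m.py
```

```text
[-0.44  0.36 -0.25  0.96  0.    0.39] net [ 0.5268 -0.1665  0.076 ]
ellipse ((252.9097900390625, 188.60009765625), (64.85363006591797, 66.53445434570312), 68.17433166503906) [ 0.525 -0.166  0.076]
[202 138]
[-0.44  0.36 -0.25  0.96 -0.   -2.75] net [ 0.5266 -0.1706  0.076 ]
ellipse ((257.9149169921875, 184.96180725097656), (63.40349197387695, 66.90442657470703), 87.13874816894531) [ 0.5272 -0.1685  0.076 ]
[207 134]
9.7417
```

View pics/m.png

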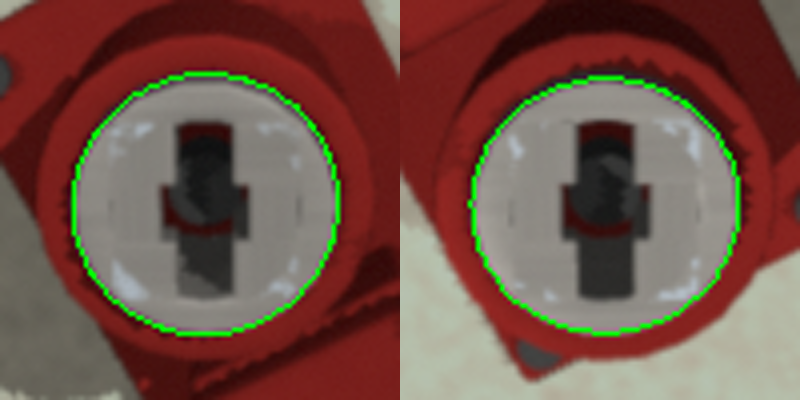

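```bash
cat >> h.py <<'E'
def bar(f,z,p0):
    "centre and yaw of the grey bar near world p0, top line at z"
    u=proj(f,p0); hsv=cv2.cvtColor(f["img"],cv2.COLOR_RGB2HSV)
    g=((hsv[:,:,1]<40)&(hsv[:,:,2]>95)).astype(np.uint8); m=np.zeros_like(g);cv2.circle(m,tuple(int(x) for x in u),95,1,-1)
    g=cv2.morphologyEx(g&m,cv2.MORPH_OPEN,np.ones((7,7)))
    n,l,st,ce=cv2.connectedComponentsWithStats(g);k=l[int(u[1]),int(u[0])];P=np.argwhere(l==k)[:,::-1].astype(np.float32)
    r=cv2.minAreaRect(P);b=cv2.boxPoints(r);b=b[np.argsort(b[:,1])]
    a,c=onz(f,(b[0]+b[1])/2,z),onz(f,(b[2]+b[3])/2,z);d=c-a
    return (a+c)/2,np.arctan2(d[1],d[0]),np.linalg.norm(d),r
E
python3 - <<'E'
from h import *
movep([.481,.139,.22],rv(.966)); sleep(.3)
f=frame("wrist","pics/k.png")
print([(np.round(d["centre"]),d["score"],onz(f,d["centre"],.101).round(4)) for d in tip_of("wrist","key_handle")])
print(bar(f,.103,[.481,.139,.101]),get_state()["clock"])
E
```

```text
[(array([278., 233.]), 0.81, array([0.5269, 0.132 , 0.101 ])), (array([311.,  83.]), 0.75, array([0.4376, 0.2204, 0.101 ])), (array([254., 188.]), 0.57, array([0.4815, 0.1377, 0.101 ]))]
(array([0.48545247, 0.13756857, 0.103     ]), np.float64(-0.604839516116959), np.float64(0.11215207429791364), ((256.5, 188.99998474121094), (24.999996185302734, 129.99996948242188), 0.0)) 13.0667
```

View pics/k.png

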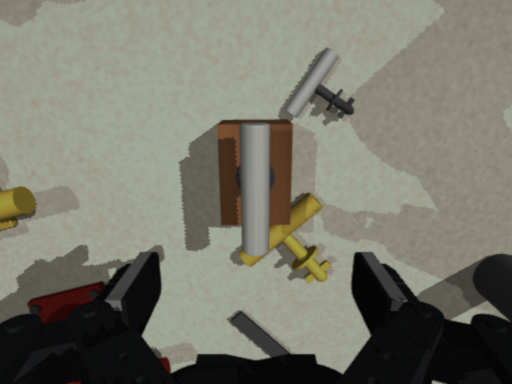

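The bar spans rows 124–254 at column 256, over the rest. The yellow key lies low beside it, clear of the finger paths. Grasp and lift.

Run:
```python
from h import *
Y=.966
print(move_l([.484,.138,.079],.12,rv(Y),until_force=15))
grab(70); sleep(.2); s=get_state(); print(s["finger_gap"],s["position"].round(4),s["contact_force"].round(1))
print(move_l([.484,.138,.20],.08)); sleep(.3)
s=get_state(); print(s["finger_gap"],s["position"].round(4),s["contact_force"].round(2),s["wrist_torque"].round(3))
f=frame("wrist","pics/g.png")
try: print(bar(f,.221+.0,[.484,.138,.222]))
except Exception as e: print(e)
frame("scene","pics/gs.png")
print([(np.round(d["centre"]),round(d["score"],2)) for d in tip_of("scene","key_handle")],[(np.round(d["centre"]),round(d["score"],2)) for d in tip_of("scene","key")],s["clock"])
a=cv2.imread("pics/gs.png")[60:360,150:450];b=cv2.imread("pics/g.png")
cv2.imwrite("pics/gg.png",np.hstack([cv2.resize(a,(390,390)),cv2.resize(b,(400,390))]))
```

```text
False
0.26046694441370105 [0.484  0.1378 0.0793] [-2.8 -2.   6.2]
False
0.26178955083473127 [0.4839 0.138  0.1999] [-0.43  0.22 -3.04] [0.062 0.017 0.006]
(array([0.47061292, 0.1495703 , 0.221     ]), np.float64(-0.6028872690227111), np.float64(0.04664754784908509), ((258.5, 239.5), (105.0, 55.0), 90.0))
[(array([316., 161.]), 0.89), (array([278., 248.]), 0.85), (array([353., 254.]), 0.63)] [(array([347., 266.]), 0.84), (array([255., 265.]), 0.74), (array([310., 195.]), 0.66), (array([212., 147.]), 0.46)] 17.1583
```

View pics/gg.png

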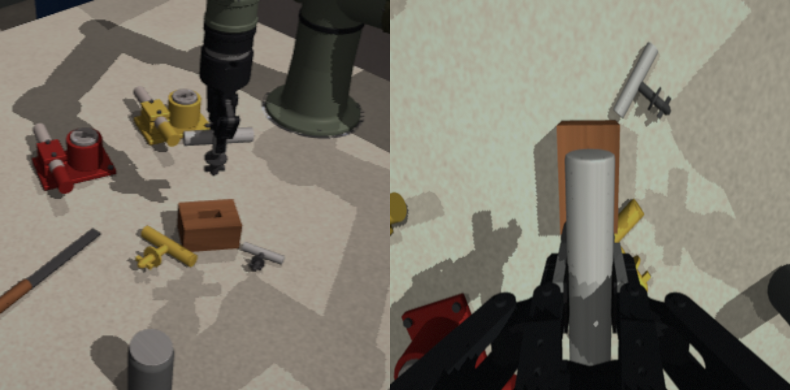

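The key is held upright and centred: the near bar end is at row ~151, against a predicted 147–150, so within about 1 mm. Now I'll hover over the socket and feel downward.

```bash
cat >> h.py <<'E'
MX,MY,TIP=.526,-.167,.0583
def rep(t=""):
    s=get_state();p=s["position"];print(t,"depth mm",round((.076-(p[2]-TIP))*1e3,1),"xy",((p[:2]-[MX,MY])*1e3).round(1),"F",s["contact_force"].round(1),"T",s["wrist_torque"].round(2),"gap",round(s["finger_gap"],3),"t",round(s["clock"],1))
def down(depth,v=.02,lim=None,x=MX,y=MY): return move_l([x,y,.076-depth+TIP],v,until_force=lim)
E
python3 - <<'E'
from h import *
movep([MX,MY,.20],rv(-.83+np.pi/2)); sleep(.2); rep("hover")
down(-.006,.08); sleep(.2); rep("above"); frame("scene","pics/a.png")
print(down(.016,.02,6)); rep("in")
E
```

```text
hover depth mm -65.8 xy [0.2 1.4] F [ 0.   0.3 -2.5] T [ 0.02 -0.   -0.01] gap 0.259 t 18.7
above depth mm -6.6 xy [ 0.4 -0.2] F [ 0.2 -0.2 -2.4] T [0.01 0.07 0.02] gap 0.262 t 19.8
False
in depth mm 15.9 xy [ 0.1 -0. ] F [ 0.3  0.  -3.6] T [-0.03 -0.31  0.03] gap 0.262 t 21.1
```

The lugs dropped in: depth is 15.9 mm, past the 10 mm flat stop, with no resistance. Next, press to turning depth.

Run:
```python
from h import *
for d in(.024,.0305):
    print(down(d,.015,25)); rep()
sleep(.3); rep()
```

```text
False
 depth mm 23.6 xy [ 0.4 -0.2] F [0.6 0.1 5. ] T [ 0.01 -0.16 -0.02] gap 0.261 t 21.8
False
 depth mm 29.3 xy [ 0.8 -0.4] F [0.3 0.6 9.9] T [0.1  0.12 0.01] gap 0.263 t 22.4
 depth mm 29.3 xy [ 0.7 -0.4] F [-0.5  0.6  9.1] T [0.05 0.08 0.01] gap 0.259 t 22.7
```

Run:
```python
from h import *
z=get_state()["position"][2]
print(move_l([MX,MY,.076-.0325+TIP],.015,until_force=20)); sleep(.2); rep("pressed")
p=get_state()["position"]
Z=.076-.0325+TIP; y0=-.83+np.pi/2
for k in range(1,7):
    h=move_l([MX,MY,Z],.15,rot=rv(y0-.2*k)) if k<1 else movep([MX,MY,Z],rv(y0-.2*k)); rep(f"turn {.2*k:.1f}")
    s=get_state()
    if abs(s["wrist_torque"][2])>1.2: print("stop");break
```

```text
False
pressed depth mm 31.1 xy [ 0.9 -0.5] F [-0.1  1.3 12.6] T [ 0.07  0.23 -0.02] gap 0.262 t 23.2
turn 0.2 depth mm 30.9 xy [ 1.1 -0.7] F [-0.  -0.3 12.9] T [ 0.    0.14 -0.02] gap 0.259 t 23.5
turn 0.4 depth mm 30.9 xy [ 1.2 -0.9] F [-0.2  0.5 11.3] T [-0.01  0.11  0.08] gap 0.259 t 23.8
turn 0.6 depth mm 30.8 xy [ 1.3 -1. ] F [-0.2  0.8 11.4] T [-0.12  0.07  0.02] gap 0.259 t 24.1
turn 0.8 depth mm 30.8 xy [ 1.4 -1.1] F [ 0.3 -0.6 11.8] T [-0.16  0.05  0.02] gap 0.263 t 24.4
turn 1.0 depth mm 30.8 xy [ 1.4 -1.1] F [-0.1 -1.1 11.1] T [-0.22  0.07  0.03] gap 0.258 t 24.7
turn 1.2 depth mm 30.8 xy [ 1.3 -1.2] F [-0.9 -0.8 11.7] T [-0.28  0.05  0.04] gap 0.26 t 25.0
```

Run:
```python
from h import *
Z=.076-.0325+TIP; y0=-.83+np.pi/2
for a in list(np.arange(1.3,1.5,.1))+list(np.arange(1.5,1.68,.025)):
    movep([MX,MY,Z],rv(y0-a)); s=get_state(); x=R.from_rotvec(s["eef_rot"]).as_matrix()[:,0]
    print(round(a,3),"actual",round((y0-np.arctan2(x[1],x[0])),3),"Tz",s["wrist_torque"].round(2),s["contact_force"].round(1),round(s["clock"],1))
    if abs(s["wrist_torque"][2])>.3: print("stop");break
```

```text
1.3 actual 1.3 Tz [-0.29  0.04  0.05] [-0.6 -0.7 11.7] 25.3
1.4 actual 1.401 Tz [-0.29  0.09  0.02] [-1.  -0.5 11.8] 25.5
1.5 actual 1.5 Tz [-0.27  0.16 -0.02] [-0.1 -1.7 12.2] 25.8
1.525 actual 1.525 Tz [-0.28  0.12 -0.01] [-0.2 -1.3 11.5] 26.0
1.55 actual 1.55 Tz [-0.29  0.12  0.02] [-0.8 -1.1 12.4] 26.3
1.575 actual 1.575 Tz [-0.32  0.15  0.01] [ 0.2 -1.1 11.9] 26.5
1.6 actual 1.6 Tz [-0.35  0.16  0.05] [-1.2 -1.7 11.3] 26.8
1.625 actual 1.625 Tz [-0.41  0.15  0.05] [-0.5 -1.4 12. ] 27.0
1.65 actual 1.65 Tz [-0.63  0.09  0.05] [ 0.1 -2.8 10.4] 27.3
1.675 actual 1.675 Tz [-0.75 -0.02  0.1 ] [-0.7 -3.1 10.1] 27.5
```

Resistance appears from about 1.63 rad, so this is the stop. I'll back off a touch and let the key rise in small steps.

Run:
```python
from h import *
y0=-.83+np.pi/2; movep([MX,MY,.076-.0325+TIP],rv(y0-1.64)); rep("backed")
for d in np.arange(.031,.0215,-.0015):
    down(d,.02); rep(f"{d*1e3:.1f}")
    if get_state()["contact_force"][2]<-6: print("pulling");break
```

```text
backed depth mm 30.6 xy [ 1.6 -1.9] F [ 0.5 -2.  11.7] T [-0.62  0.04 -0.02] gap 0.258 t 27.8
31.0 depth mm 29.2 xy [ 1.5 -1.9] F [ 0.5 -2.1 10.4] T [-0.69 -0.04 -0.03] gap 0.261 t 28.0
29.5 depth mm 28.0 xy [ 1.4 -1.8] F [ 1.2 -3.3  9.6] T [-0.72 -0.12 -0.01] gap 0.262 t 28.3
28.0 depth mm 26.6 xy [ 1.3 -1.8] F [ 1.  -3.5  8.5] T [-0.77 -0.22  0.03] gap 0.261 t 28.5
26.5 depth mm 25.3 xy [ 1.2 -1.8] F [ 0.3 -3.4  7. ] T [-0.8  -0.27 -0.04] gap 0.26 t 28.8
25.0 depth mm 24.0 xy [ 1.2 -1.8] F [ 0.7 -3.4  5. ] T [-0.88 -0.35  0.03] gap 0.259 t 29.0
23.5 depth mm 23.5 xy [ 0.7 -1.6] F [ 1.8 -5.4 -0.4] T [-1.2  -0.62  0.03] gap 0.26 t 29.3
22.0 depth mm 23.3 xy [ 0.4 -1.5] F [  5.8  -5.9 -10.4] T [-1.48 -1.38  0.05] gap 0.258 t 29.5
pulling
```

The key stopped rising at about 23.4 mm, which is the locked depth (part-turned would stop at about 27). Release, retreat and check.

Run:
```python
from h import *
down(.0238,.02); sleep(.2); rep("relaxed")
let_go(); sleep(.3); rep("open")
p=get_state()["position"]; move_l([p[0],p[1],.22],.1); sleep(.3); rep("up")
f=frame("wrist","pics/e.png")
print([(np.round(d["centre"]),round(d["score"],2),onz(f,d["centre"],.133).round(4)) for d in tip_of("wrist","key_handle")])
try: print("bar",bar(f,.135,[MX,MY,.134]),"target yaw mod pi",(-.83-1.6)%np.pi)
except Exception as e: print(e)
fs=frame("scene","pics/es.png"); print([(np.round(d["centre"],1),round(d["score"],2)) for d in tip_of("scene","key_handle")],"expect locked",proj(fs,[MX,MY,.133]).round(1),"4 lower",proj(fs,[MX,MY,.129]).round(1))
a=cv2.imread("pics/es.png")[80:230,140:290]
cv2.imwrite("pics/ee.png",np.hstack([cv2.resize(a,(390,390),interpolation=cv2.INTER_CUBIC),cv2.resize(cv2.imread("pics/e.png"),(400,390))]))
```

```text
relaxed depth mm 23.5 xy [ 0.7 -1.5] F [ 2.8 -4.9 -0.7] T [-1.31 -0.75  0.04] gap 0.258 t 30.0
open depth mm 23.8 xy [0. 0.] F [0.3 0.2 0. ] T [-0.01  0.03 -0.03] gap 1.003 t 30.9
up depth mm -85.3 xy [-0.2  0.1] F [-0.5 -0.  -0.8] T [ 0.02 -0.01  0.08] gap 1.002 t 32.5
[(array([256., 199.]), 0.84, array([ 0.5265, -0.1663,  0.133 ]))]
bar (array([ 0.51463734, -0.16763728,  0.135     ]), np.float64(-3.0072517790325572), np.float64(0.1324058020320704), ((251.0973358154297, 207.81106567382812), (189.74249267578125, 171.29806518554688), 32.11483383178711)) target yaw mod pi 0.711592653589793
[(array([278. , 251.8]), 0.94), (array([211.1, 141.9]), 0.61)] expect locked [213.3 144.3] 4 lower [213.4 145.6]
```

View pics/ee.png

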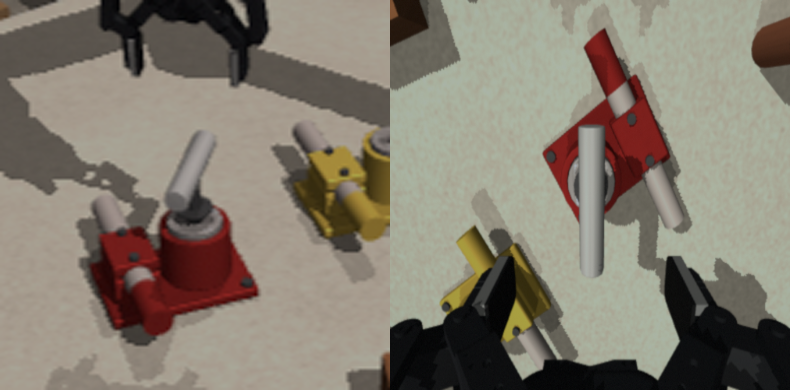

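```bash
python3 -c "
from h import *
sign_off();print(get_state()['clock'])"
```

```text
the job is handed in; nothing more can be done
the job is handed in; nothing more can be done
```

The key is locked in the red clamp's socket and released, and I handed the job in at about 33 s. `sign_off` reports no verdict, so this rests on my own checks.

**What I did**
1. I gripped the key by its handle and lifted it straight out of the rest.
2. I lowered it into the socket slots, which lie at about -0.83 rad. The lugs dropped in without resistance.
3. I pressed to about 30 mm depth. The wrist read about 12 N, or about 15 N once the key's weight is added back.
4. I turned it clockwise until resistance built up, at about 1.63 rad, then let it rise.

**Last checks**
- **Depth:** while still held, the key stopped rising at about 23.4 mm, which is the locked depth. Unturned would be 18 mm and part-turned 27 mm.
- **Position:** after release, the wrist camera put the handle within 1 mm of the socket axis. The picture shows it upright and about 0.45 rad from the clamp's y axis, judged by eye.
- **Robot:** the gripper was open, about 0.1 m above its release height, and touching nothing.

**What failed or disagreed**
- **Bar fit:** my automatic fit of the handle bar in the last picture failed because it merged with the background, so I relied on the network and my own view.
- **Scene camera:** it put the handle about 3 px from where I expected, too coarse to confirm the depth.
- **Force:** letting the key rise put up to about 13 N on the wrist as it seated. I could not measure the contact force between key and clamp directly.
- **Yellow key:** the loose yellow look-alike key rolled about 10 cm early on, while the arm was well above it. I don't know why, and nothing was done to it.
- **Bystanders:** I sent no move near the file, can or offcut, but I did not measure their positions again at the end.

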